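# Release the pressure cap of the taller coolant reservoir

## Robot

A 7-joint arm with a two-finger parallel gripper is mounted at the origin on the work surface. World frame = base frame: x ahead of the robot, y to its left, z up, the work surface at z = 0. Lengths are in mm, angles in degrees, forces in N, time in s.
With the tool pointing down it reaches from about 400 to 750 mm from the base axis. Payload 19.5 kg.
Tool frame: the origin (TCP) lies at the very end of the fingers, on their centre line; the grasp point (between the pads) lies 19 mm behind it; y points along the fingers, z is the direction in which the jaws open and shut, and the axes are right-handed (so a half turn about y gives the same grasp; the last joint's range is limited). The gripper opens to 85 mm and grips with 20 to 120 N. Pads are 22 mm wide; open, the fingers measure 114 mm over their backs; the gripper's body (76 mm by 85 mm) begins 54 mm behind the grasp point. The pads swing forward as they close: fully open they stand 13 mm farther back than shut.
Start: joints at [61.209, 40.479, -1.581, 85.061, 1.261, 54.483, -4.326], TCP at [255.671, -515.002, 231.268] pointing down, gripper open.
Joint ranges: [-155.06, 155.06], [-18.47, 123.98], [-90, 86.84], [0, 140.48], [-83.41, 263.41], [0, 116], [-161.91, 161.91]. Speed limits (degrees/s): [108.29, 108.29, 147.25, 147.25, 172.46, 172.46, 172.46].

## Interface

Orientations are given as a 3x3 rotation matrix whose columns are the frame's x, y, z axes.
In Python, from plant import bot, optics gives the robot as it stands.
- The arm moves only by the tool servo_tool, never from a script. Its argument "moves" is a list of rows, each an object of numbers: "wx", "wy", "wz": the turn, a rotation vector about the tool's x, y, z in rad; "x", "y", "z": the shift along the tool's x, y, z in mm; "gripper": the opening, from 0 (shut) to 1 (fully open). A call has 1 to 5 rows; each row shifts and turns the commanded pose from where the row before left it, along the tool's axes as they then stand; what a row does not reach is not made up. A row lasts 1/8 s, in which the tool goes at most 62.5 mm and 10.7 degrees, less where a joint would pass 70% of its speed; a pose out of reach is approached as far as the arm can. A call is refused whole if a number of a shift passes 62.5 or a number of a turn 0.188, either way. A call with a gripper value outside its range is refused whole. The fingers move at their own pace and stop on an object; "squeeze" is the grip in N (left out, the last holds). Time passes only in rows, so rows that do not move let the fingers close. It gives the time, the measured TCP pose, the force and the opening at its end, in the units of the state.
- bot.observe(): the state, without advancing time (a new reading comes with each control period).
- optics.get_image(name): name is "scene" or "top" or "wrist"; returns a dict with "pixels" (400x640x3 uint8, red, green, blue), "camera_matrix" (3x3 intrinsics, pixels), "rvec" (rotation vector, rad) and "tvec" (3), from world to camera coordinates, as OpenCV has them. Camera axes: x right, y down, z forward; pixel columns grow to the right and rows downward; lengths in mm; the calibration is good to about 2 mm. A picture is of the moment at which its call begins. There is no depth.
- bot.finish_job(): hands the job in, once; it reports no verdict.
The state is a dict: "time_s": time; "q": joint angles; "joint_vel": joint speeds; "tau": joint torques, N m; "ee_pos": TCP position; "tool_rot": TCP orientation; "force": force on the tool from outside, world axes, zero at the start; "ft_torque": the same for the moment, N m; "finger_gap": opening from 0.0 (shut) to 1.0 (fully open).
Only numpy, scipy, OpenCV 4.12 (cv2) and the standard library are available. Lean on these libraries where they do the work, as an engineer would, in place of code of your own. Each camera call takes 0.05 s, during which the arm holds its last target.

## Task

Open the pressure cap on the taller of the two clear coolant reservoirs for topping up: turn it anticlockwise to its first stop without pressing and pause there a moment, then press it down and, keeping it down, turn it on past the stop as far as it goes. Let go so that it springs back up, still open, and leave the shorter reservoir's cap shut.

Things in the scene. Friction and masses are not known exactly. Their poses are not given: they have to be found in the camera images.
- tall_grip (a point): Grip point of the cap on the taller clear reservoir (fixed; shoulder 165 mm high). Black cap: disc 60 mm across with an upright grip bar, 56 long, 16 thick, standing 34 above the disc. The point is on the vertical turning axis, 23 mm above the disc, 11 below the bar's top, 220 above the table; it moves with the cap. x along the bar, y across it, z up. Stop tabs 33-47 mm from the axis lie below the disc.
- tall_cap (a joint): Turn of the taller reservoir's cap, rad: 0 shut, growing anticlockwise from above; starts at 0 to 0.2. At 0.60 two steel ears on the cap meet fixed stop tabs (first stop). With the cap held over 6 mm down they pass under the tabs, are clear beyond 0.9, and the end stop is at 1.25. Friction about 0.06 N m.
- tall_press (a joint): How far the taller reservoir's cap is pressed down, m: 0 up, 0.012 fully down. A spring pushes it up with 10 N at the top, 16 N at the bottom. Let go beyond the tabs it springs back to 0; let go under the tabs it stays caught partly down.
- short_cap (a joint): Turn of the shorter reservoir's cap, rad: 0 shut, where it starts. The same cap and stops as the other, but that reservoir's shoulder is only 100 mm above the table. Leave it shut.
Things that resemble listed ones, but are neither listed nor needed, are in the scene too. What is shaped like the part that bears tall_grip but yellow is not meant.

How it is judged:
By the outcome, as a careful person would: the job done as asked, in the order asked, and still so for the second after the job is handed in, with the robot touching nothing.
It also fails if it takes over 42 s, if anything falls off the work surface, if the arm or the gripper's body presses on something with over 40 N, if the wrist force passes 120 N, or if a joint passes its speed limit or range.

## Working session

There is one attempt and no reset: what is moved stays moved. The work goes in short steps, Python scripts to look and compute and a tool call to move; the robot and the scene stay as the last step left them, time stands still between calls to the robot, and variables do not carry over. Pictures are saved under pics/ and viewed, and the job is handed in when it is done.

Besides the shell and the picture viewer there is one more tool, called after "Request:" by a JSON object that holds its "method" and its "body", one argument or row to a line. servo_tool: Moves the arm, as the interface text tells. Its arguments: {"type":"object","properties":{"moves":{"type":"array","items":{"type":"object","properties":{"wx":{"type":"number"},"wy":{"type":"number"},"wz":{"type":"number"},"x":{"type":"number"},"y":{"type":"number"},"z":{"type":"number"},"gripper":{"type":"number"}}}},"squeeze":{"type":"number"}},"required":["moves"]}

```bash
mkdir -p pics; ls
python3 - <<'E'
from plant import bot, optics
import cv2,pickle
d={}
for n in ["scene","top","wrist"]:
    im=optics.get_image(n); d[n]=im
    cv2.imwrite(f"pics/{n}0.png",im["pixels"][:,:,::-1])
    print(n,im["camera_matrix"],im["rvec"],im["tvec"])
pickle.dump(d,open("d0.pkl","wb"))
s=bot.observe();print(s)
E
```

```text
pics
scene [[391.54547017   0.         318.08298429]
 [  0.         391.54547017 199.58816088]
 [  0.           0.           1.        ]] [ 2.39444799  0.60971529 -0.21520019] [-478.9764089  -125.52992237 1023.35915685]
top [[376.92654554   0.         314.21194256]
 [  0.         376.92654554 196.61701208]
 [  0.           0.           1.        ]] [ 2.14740889 -2.16835655  0.14134841] [  1.83339034 541.90908147 731.45030927]
wrist [[304.56927811   0.         316.49524263]
 [  0.         304.56927811 203.60612502]
 [  0.           0.           1.        ]] [-2.46359264  1.52790225  0.21564547] [-573.74598873  -35.50996448  378.78282182]
{'time_s': 0.15, 'q': array([61.20823205, 40.50437211, -1.58175451, 85.07792778,  1.26054103,
       54.48251023, -4.32561917]), 'joint_vel': array([-0.01638309, -0.20609399, -0.0904888 , -0.05273952,  0.11585913,
        0.03989216, -0.02733876]), 'tau': array([-1.97317990e-03, -8.83313870e+01,  1.23350177e+00, -2.36193520e+01,
        1.68989523e-02,  5.41252928e-03, -9.57364909e-05]), 'ee_pos': array([ 255.59652444, -514.84527935,  230.94990942]), 'tool_rot': array([[-8.95694551e-01, -3.94326126e-04,  4.44669671e-01],
       [-4.44669844e-01,  7.28834011e-04, -8.95694255e-01],
       [ 2.91052665e-05, -9.99999657e-01, -8.28157589e-04]]), 'force': array([ 0.20577311, -0.63148161, -0.15088495]), 'ft_torque': array([-0.00855983,  0.00862227,  0.04991521]), 'finger_gap': 0.9950972503232127}
```

View pics/scene0.png

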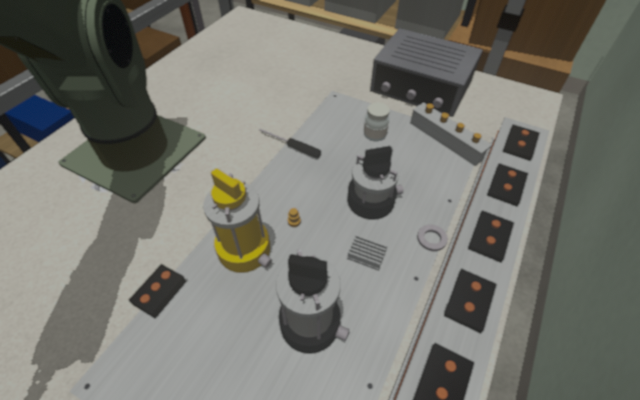

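View pics/top0.png

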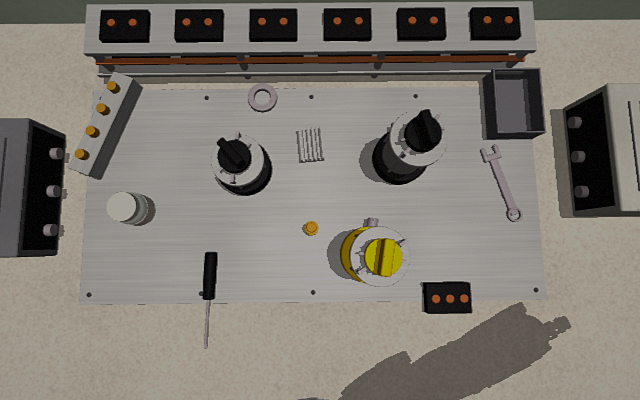

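View pics/wrist0.png

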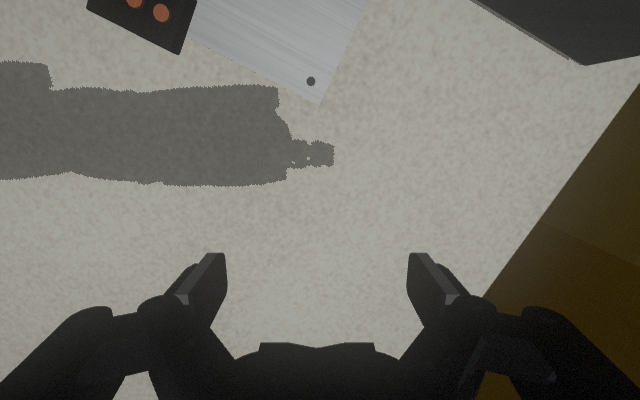

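```bash
cat > h.py <<'E'
import numpy as np,cv2,pickle
def P(im): return im["camera_matrix"]@np.hstack([cv2.Rodrigues(np.array(im["rvec"]))[0],np.array(im["tvec"]).reshape(3,1)])
def tri(a,pa,b,pb):
    X=cv2.triangulatePoints(P(a),P(b),np.float64(pa).reshape(2,1),np.float64(pb).reshape(2,1))[:,0];X=X[:3]/X[3]
    return X,proj(a,X)-pa,proj(b,X)-pb
def proj(im,X):
    x=P(im)@np.append(X,1);return x[:2]/x[2]
def onz(im,p,z):
    R=cv2.Rodrigues(np.array(im["rvec"]))[0];t=np.array(im["tvec"]).reshape(3)
    C=-R.T@t;d=R.T@np.linalg.inv(im["camera_matrix"])@np.array([p[0],p[1],1.]);return C+d*(z-C[2])/d[2]
def crop(im,x0,y0,w,h,k,f):
    cv2.imwrite(f,cv2.resize(im["pixels"][y0:y0+h,x0:x0+w,::-1],None,fx=k,fy=k,interpolation=cv2.INTER_CUBIC))
E
python3 - <<'E'
from h import *
d=pickle.load(open("d0.pkl","rb"));s,t=d["scene"],d["top"]
for a in [(378,160),(308,272)]:
  for b in [(235,155),(424,130)]: print(a,b,tri(s,a,t,b))
crop(t,375,90,90,75,8,"pics/tB.png"); crop(s,260,235,100,75,8,"pics/sB.png")
crop(t,195,120,90,75,8,"pics/tA.png")
E
```

```text
(378, 160) (235, 155) (array([607.5517175 , 139.16331575, 137.12320729]), array([-1.35391839,  0.3835716 ]), array([-0.98460763, -1.47170091]))
(378, 160) (424, 130) (array([ 634.01993195, -111.94500674,  371.12328698]), array([-39.74297993,   0.57214092]), array([-17.41257959, -47.96227223]))
(308, 272) (235, 155) (array([ 618.790908  ,  100.39983927, -177.35791206]), array([ 52.77532215, -16.2499155 ]), array([38.90563023, 23.04149364]))
(308, 272) (424, 130) (array([ 628.25793606, -183.035138  ,  198.84667357]), array([ 0.36285686, -0.05735371]), array([0.22155578, 0.28276074]))
```

View pics/tB.png

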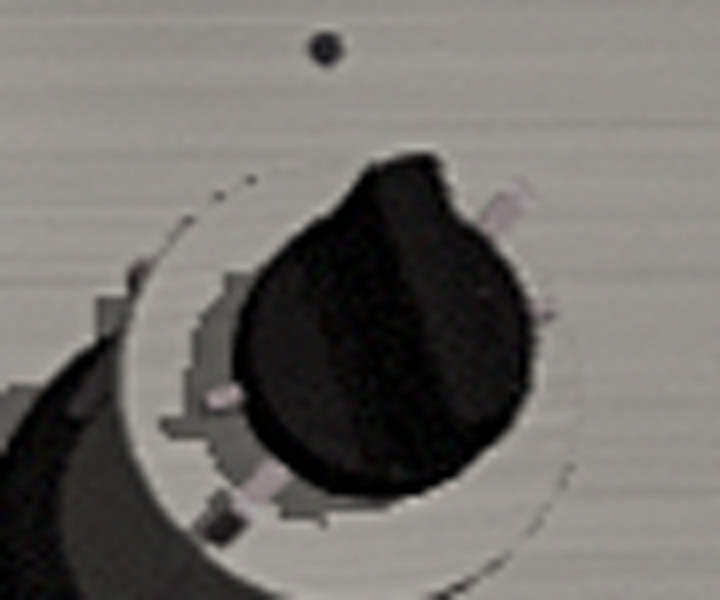

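View pics/sB.png

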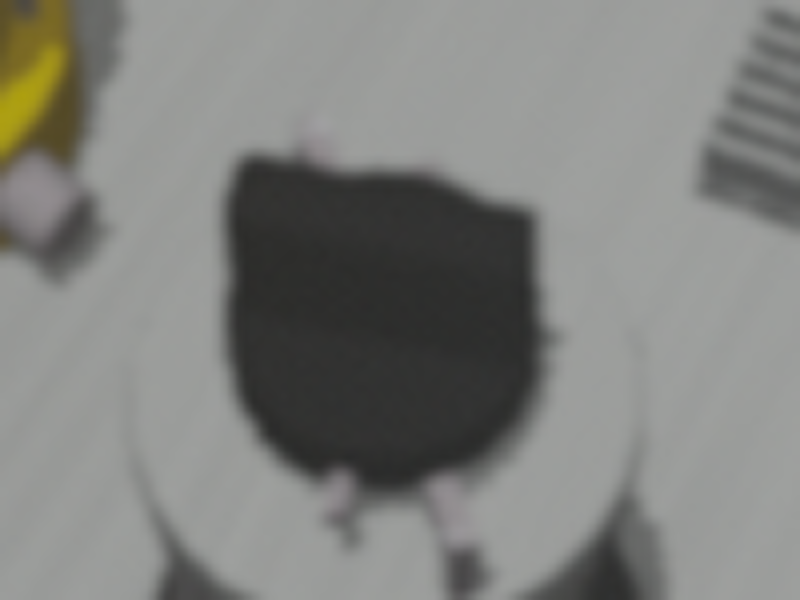

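Run:
```python
from h import *
d=pickle.load(open("d0.pkl","rb"))
for n,(x0,y0,w,h) in dict(top=(395,100,60,60),scene=(280,245,56,56)).items():
    c=d[n]["pixels"][y0:y0+h,x0:x0+w,::-1].astype(float)
    c=np.clip(c*(6 if n=="top" else 4) -(0 if n=="top" else 60),0,255).astype(np.uint8)
    cv2.imwrite(f"pics/e_{n}.png",cv2.resize(c,None,fx=10,fy=10,interpolation=cv2.INTER_CUBIC))
```

```text
(no output)
```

View pics/e_top.png

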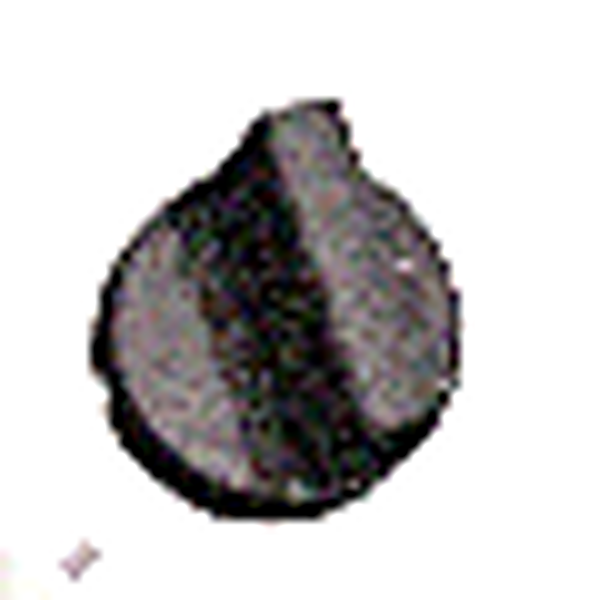

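View pics/e_scene.png

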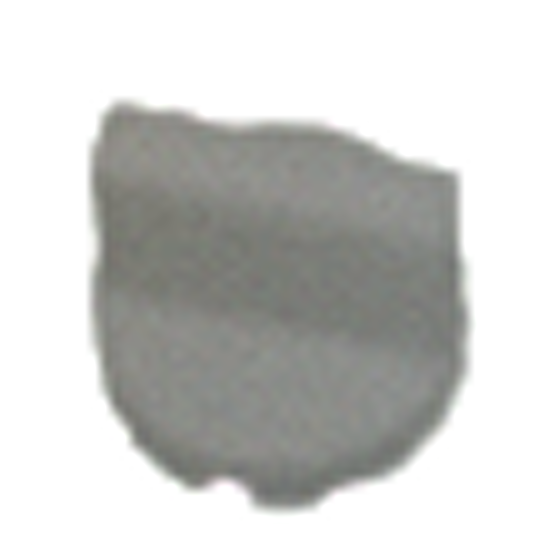

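Run:
```python
from h import *
d=pickle.load(open("d0.pkl","rb"));s,t=d["scene"],d["top"]
for p in [(422,111.5),(429,110.2),(431.7,142.3)]: print("top",p,onz(t,p,231))
for p in [(291.5,255.3),(325.8,262.2),(290.3,264),(325.8,269)]: print("scene",p,onz(s,p,231))
# disc: left/right extents, bottom at z 197
for p in [(405,133),(440.8,133),(423,149.5)]: print("disc",onz(t,p,197))
from scipy.optimize import least_squares
def corners(x,y,th):
    c,sn=np.cos(th),np.sin(th)
    return {k:np.array([x+c*a*28-sn*b*8,y+sn*a*28+c*b*8,231]) for k,(a,b) in dict(pp=(1,1),pm=(1,-1),mp=(-1,1),mm=(-1,-1)).items()}
obs=[(t,'pp',(422,111.5)),(t,'pm',(429,110.2)),(t,'mp',(431.7,142.3)),(s,'mp',(291.5,255.3)),(s,'pp',(325.8,262.2)),(s,'mm',(290.3,264)),(s,'pm',(325.8,269))]
f=lambda v:np.concatenate([proj(im,corners(*v)[k])-p for im,k,p in obs])
import itertools
r=least_squares(f,[628,-183,-0.3],loss='soft_l1');print(r.x,np.degrees(r.x[2]),r.cost);print(f(r.x).reshape(-1,2))
for im,n in ((t,'top'),(s,'scene')):
    k=8;x0,y0=proj(im,[*r.x[:2],220])-40;x0,y0=int(x0),int(y0)
    c=np.clip(im["pixels"][y0:y0+75,x0:x0+80,::-1].astype(float)*3,0,255).astype(np.uint8);c=cv2.resize(c,None,fx=k,fy=k)
    C=corners(*r.x)
    for dz in(0,-34):
        q=[((proj(im,C[j]+[0,0,dz])-[x0,y0]+.5)*k) for j in('pp','pm','mm','mp')];cv2.polylines(c,[np.int32(q)],True,(0,255,0),1)
    q=[((proj(im,[r.x[0]+30*np.cos(a),r.x[1]+30*np.sin(a),197])-[x0,y0]+.5)*k) for a in np.arange(0,6.3,.1)];cv2.polylines(c,[np.int32(q)],True,(0,0,255),1)
    cv2.imwrite(f"pics/fit_{n}.png",c)
```

```text
top (422, 111.5) [ 648.44847647 -171.09148759  231.        ]
top (429, 110.2) [ 650.44898856 -182.06936124  231.        ]
top (431.7, 142.3) [ 599.24248025 -183.74029418  231.        ]
scene (291.5, 255.3) [ 603.16174657 -186.38560495  231.        ]
scene (325.8, 262.2) [ 651.4365577  -172.88490169  231.        ]
scene (290.3, 264) [ 608.96529969 -199.31498062  231.        ]
scene (325.8, 269) [ 656.48301381 -182.44158207  231.        ]
disc [ 624.52875417 -151.96238726  197.        ]
disc [ 624.01014754 -210.50424143  197.        ]
disc [ 596.66717471 -180.10968257  197.        ]
[ 6.27977787e+02 -1.84839148e+02  3.23063402e-01] 18.5101694728205 15.081642253074447
[[-1.85865583 -2.18177562]
 [ 0.7356978  -4.107237  ]
 [ 1.57314004  0.21207829]
 [-2.47374644 -1.36547597]
 [ 1.83573401 -2.29315818]
 [-3.7812198  -0.39777829]
 [ 0.00515347  0.79210416]]
```

View pics/fit_top.png

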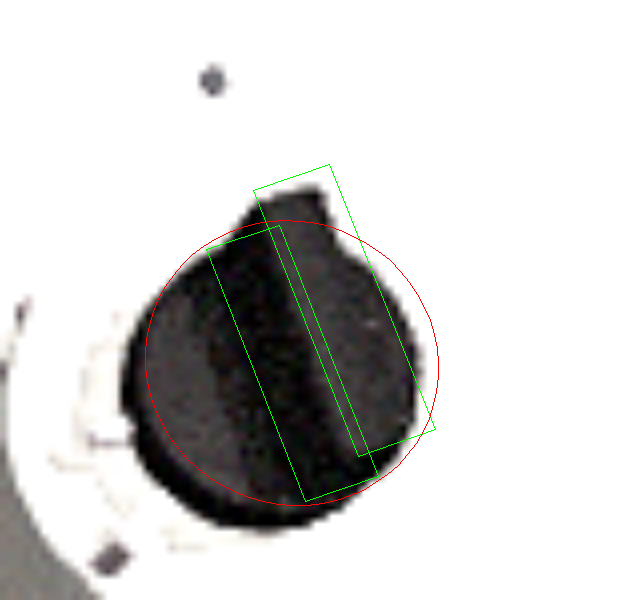

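View pics/fit_scene.png

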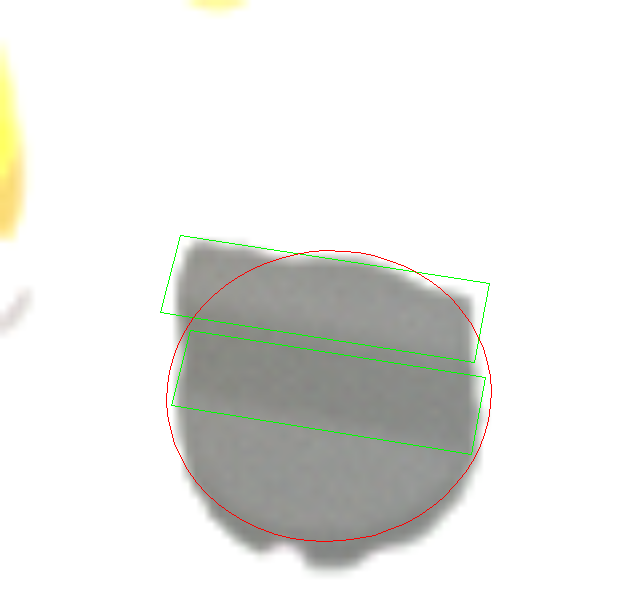

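```bash
cat >> h.py <<'E'
def camtool(w,s):
    R=cv2.Rodrigues(np.array(w["rvec"]))[0];C=-R.T@np.array(w["tvec"]).reshape(3)
    T=np.array(s["tool_rot"]);return T.T@(C-np.array(s["ee_pos"])),T.T@R.T
E
python3 - <<'E'
from h import *
from plant import bot
d=pickle.load(open("d0.pkl","rb"));w=d["wrist"];s=bot.observe()
c,A=camtool(w,s);print(c,A.round(3))
E
```

```text
[ -69.31120457 -142.03328727   -0.45981163] [[ 0.001  0.962  0.274]
 [ 0.001 -0.274  0.962]
 [ 1.    -0.    -0.001]]
```

Request:
{"method": "servo_tool", "body": {
  "moves": [
    {"y": -50},
    {"y": -50},
    {"x": -48, "z": -13},
    {"x": -48, "z": -13},
    {"x": -48, "z": -13}
  ]
}}

```text
schema error: expected keys wx, wy, wz, x, y, z, gripper
```

Request:
{"method": "servo_tool", "body": {
  "moves": [
    {"x": 0, "y": -50, "z": 0, "wx": 0, "wy": 0, "wz": 0, "gripper": 1},
    {"x": 0, "y": -50, "z": 0, "wx": 0, "wy": 0, "wz": 0, "gripper": 1},
    {"x": -48, "y": 0, "z": -13, "wx": 0, "wy": 0, "wz": 0, "gripper": 1},
    {"x": -48, "y": 0, "z": -13, "wx": 0, "wy": 0, "wz": 0, "gripper": 1},
    {"x": -48, "y": 0, "z": -13, "wx": 0, "wy": 0, "wz": 0, "gripper": 1}
  ]
}}

```text
time_s: 0.78
ee_pos: [368.3, -414.8, 331.2]
tool_rot: [[-0.896, -0.0, 0.444], [-0.444, 0.0, -0.896], [0.0, -1.0, -0.0]]
force: [0.5, -0.8, 0.4]
finger_gap: 0.997
```

Request:
{"method": "servo_tool", "body": {
  "moves": [
    {"x": -48, "y": 0, "z": -13, "wx": 0, "wy": 0, "wz": 0, "gripper": 1},
    {"x": -48, "y": 0, "z": -13, "wx": 0, "wy": 0, "wz": 0, "gripper": 1},
    {"x": -48, "y": 0, "z": -13, "wx": 0, "wy": 0, "wz": 0, "gripper": 1},
    {"x": -48, "y": 0, "z": -13, "wx": 0, "wy": 0, "wz": 0, "gripper": 1},
    {"x": -48, "y": 0, "z": -13, "wx": 0, "wy": 0, "wz": 0, "gripper": 1}
  ]
}}

```text
time_s: 1.4
ee_pos: [554.4, -249.9, 331.1]
tool_rot: [[-0.896, -0.0, 0.445], [-0.445, 0.0, -0.896], [0.0, -1.0, -0.0]]
force: [-0.4, -1.4, -0.5]
finger_gap: 1.0
```

Request:
{"method": "servo_tool", "body": {
  "moves": [
    {"x": -48, "y": 0, "z": -13, "wx": 0, "wy": 0, "wz": 0, "gripper": 1},
    {"x": -48, "y": 0, "z": -13, "wx": 0, "wy": 0, "wz": 0, "gripper": 1},
    {"x": 0, "y": 0, "z": 0, "wx": 0, "wy": 0.13, "wz": 0, "gripper": 1},
    {"x": 0, "y": 0, "z": 0, "wx": 0, "wy": 0, "wz": 0, "gripper": 1}
  ]
}}

```text
time_s: 1.9
ee_pos: [627.8, -185.0, 330.8]
tool_rot: [[-0.946, -0.001, 0.326], [-0.326, -0.0, -0.946], [0.001, -1.0, -0.0]]
force: [-0.2, -0.4, 0.8]
finger_gap: 1.001
```

Run:
```python
from h import *
from plant import bot,optics
w=optics.get_image("wrist");s=bot.observe()
pickle.dump((w,s),open("w1.pkl","wb"))
print(s["ee_pos"],s["tool_rot"],s["force"])
print(proj(w,[626,-183,220]))
cv2.imwrite("pics/w1.png",w["pixels"][:,:,::-1])
c=w["pixels"][120:280,230:430,::-1].astype(float);c=np.clip(c*3,0,255).astype(np.uint8)
cv2.imwrite("pics/w1e.png",cv2.resize(c,None,fx=3.75,fy=3.75,interpolation=cv2.INTER_CUBIC))
```

```text
[ 627.59093879 -185.42250986  331.14477813] [[-9.45045789e-01 -5.11505998e-04  3.26937600e-01]
 [-3.26937525e-01 -2.26547474e-04 -9.45045926e-01]
 [ 5.57463547e-04 -9.99999844e-01  4.68672312e-05]] [ 0.60063265 -0.18904454  0.47868185]
[314.4195989  201.50768209]
```

View pics/w1.png

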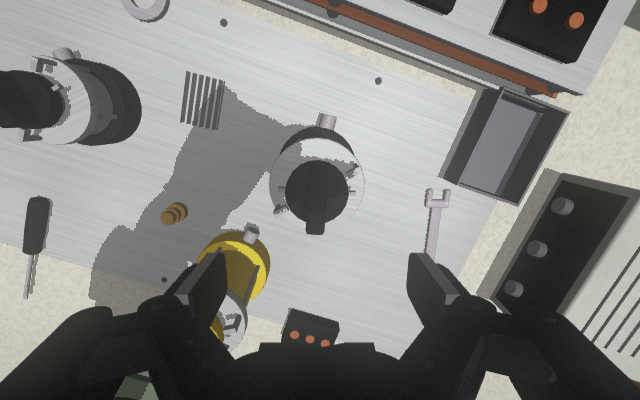

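View pics/w1e.png

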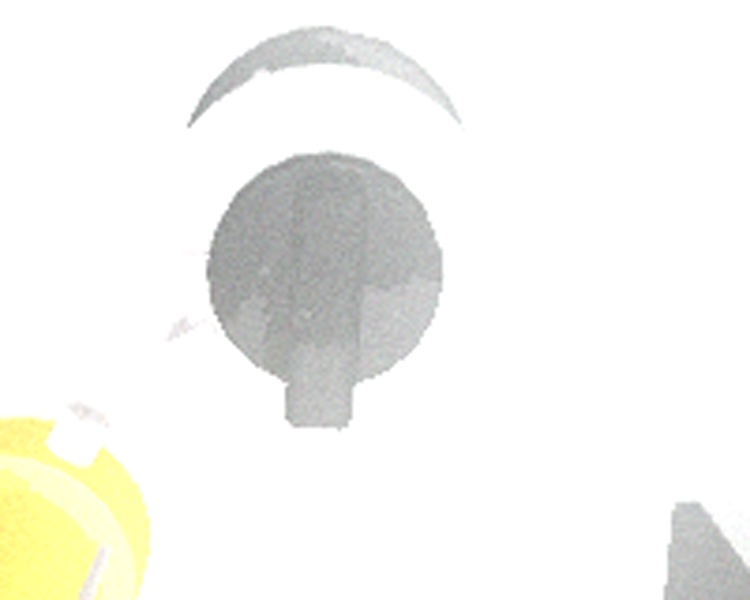

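Run:
```python
from h import *
w,s=pickle.load(open("w1.pkl","rb"))
f=lambda u,v:(230+u/3.75,120+v/3.75)
T=s["tool_rot"];e=s["ee_pos"]
for n,p,z in [("disc",f(325,270),197),("nearL",f(286,427),231),("nearR",f(350,427),231),("nearmid",f(318,427),231),("far mid top",f(332,168),231),("discL",f(207,270),197),("discR",f(443,270),197)]:
    X=onz(w,p,z);print(n,X,(T.T@(X-e)).round(1))
```

```text
disc [ 629.26763747 -183.91436088  197.        ] [ -2.2 134.1  -0.9]
nearL [ 599.64698405 -184.76297468  231.        ] [ 26.1 100.2  -9.8]
nearR [ 604.36729786 -198.48305059  231.        ] [ 26.2 100.2   4.7]
nearmid [ 602.00720891 -191.62321016  231.        ] [ 26.1 100.2  -2.5]
far mid top [ 658.72929588 -175.37386812  231.        ] [-32.8 100.1   0.7]
discL [ 619.73031779 -156.18006084  197.        ] [ -2.2 134.1 -30.2]
discR [ 638.80301082 -211.64300105  197.        ] [ -2.1 134.1  28.4]
```

Request:
{"method": "servo_tool", "body": {
  "moves": [
    {"x": -1.5, "y": 0, "z": -1.2, "wx": 0, "wy": 0.048, "wz": 0, "gripper": 1},
    {"x": 0, "y": 40, "z": 0, "wx": 0, "wy": 0, "wz": 0, "gripper": 1},
    {"x": 0, "y": 30, "z": 0, "wx": 0, "wy": 0, "wz": 0, "gripper": 1},
    {"x": 0, "y": 0, "z": 0, "wx": 0, "wy": 0, "wz": 0, "gripper": 1}
  ]
}}

```text
time_s: 2.45
ee_pos: [627.9, -183.9, 260.2]
tool_rot: [[-0.96, -0.003, 0.28], [-0.28, 0.001, -0.96], [0.003, -1.0, -0.002]]
force: [-0.0, 0.3, 0.6]
finger_gap: 0.996
```

Run:
```python
from h import *
from plant import bot,optics
w=optics.get_image("wrist");s=bot.observe()
pickle.dump((w,s),open("w2.pkl","wb"))
print(s["ee_pos"],s["tool_rot"],s["force"])
c=w["pixels"][150:350,190:450,::-1].astype(float);c=np.clip(c*3,0,255).astype(np.uint8)
cv2.imwrite("pics/w2e.png",cv2.resize(c,None,fx=3,fy=3,interpolation=cv2.INTER_CUBIC))
```

```text
[ 628.5744061  -184.03279417  261.84843733] [[-9.59987948e-01 -3.52803227e-04  2.80041095e-01]
 [-2.80041139e-01  8.13039461e-05 -9.59987997e-01]
 [ 3.15918417e-04 -9.99999934e-01 -1.76850226e-04]] [ 0.69641462 -0.37292521  0.65597173]
```

View pics/w2e.png

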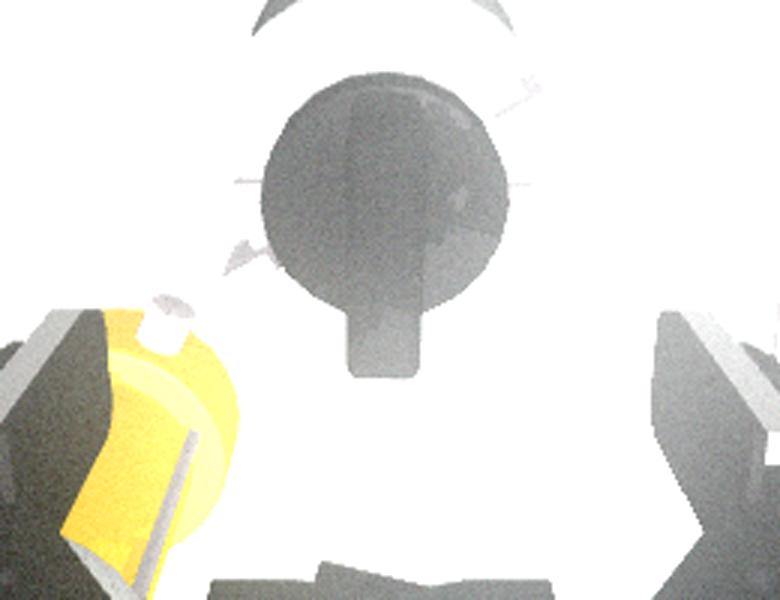

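Run:
```python
from h import *
w,s=pickle.load(open("w2.pkl","rb"))
f=lambda u,v:(190+u/3,150+v/3)
T=s["tool_rot"];e=s["ee_pos"]
for n,p,z in [("disc",f(385,196),197),("near",f(384,377),231),("far",f(388,93),231),("discL",f(261,196),197),("discR",f(509,196),197)]:
    X=onz(w,p,z);print(n,X,(T.T@(X-e)).round(1))
```

```text
disc [ 629.93308682 -183.89010944  197.        ] [-1.4 64.8  0.3]
near [ 602.39342746 -191.63289776  231.        ] [27.3 30.9 -0. ]
far [ 660.66173678 -175.34820601  231.        ] [-33.2  30.8   0.7]
discL [ 621.7083698  -155.77112315  197.        ] [ -1.3  64.9 -29. ]
discR [ 638.15219903 -211.9899338   197.        ] [-1.4 64.8 29.5]
```

Request:
{"method": "servo_tool", "body": {
  "moves": [
    {"x": -1.2, "y": 30, "z": 0.3, "wx": 0, "wy": 0, "wz": 0, "gripper": 1},
    {"x": 0, "y": 20, "z": 0, "wx": 0, "wy": 0, "wz": 0, "gripper": 1},
    {"x": 0, "y": 10, "z": 0, "wx": 0, "wy": 0, "wz": 0, "gripper": 1},
    {"x": 0, "y": 0, "z": 0, "wx": 0, "wy": 0, "wz": 0, "gripper": 1}
  ]
}}

```text
time_s: 3.0
ee_pos: [630.3, -183.7, 202.0]
tool_rot: [[-0.96, 0.001, 0.279], [-0.279, -0.0, -0.96], [-0.001, -1.0, 0.0]]
force: [0.3, -0.7, -0.3]
finger_gap: 0.998
```

Request:
{"method": "servo_tool", "body": {
  "moves": [
    {"x": 0, "y": 0, "z": 0, "wx": 0, "wy": 0, "wz": 0, "gripper": 0.3},
    {"x": 0, "y": 0, "z": 0, "wx": 0, "wy": 0, "wz": 0, "gripper": 0.3},
    {"x": 0, "y": 0, "z": 0, "wx": 0, "wy": 0, "wz": 0, "gripper": 0.3},
    {"x": 0, "y": 0, "z": 0, "wx": 0, "wy": 0, "wz": 0, "gripper": 0.3}
  ]
}}

```text
time_s: 3.5
ee_pos: [630.1, -183.4, 201.4]
tool_rot: [[-0.96, 0.0, 0.279], [-0.279, 0.0, -0.96], [-0.0, -1.0, -0.0]]
force: [0.4, 0.4, -0.3]
finger_gap: 0.298
```

Run:
```python
from h import *
from plant import bot,optics
w=optics.get_image("wrist");s=bot.observe()
print(s["ee_pos"],s["force"],s["ft_torque"],s["finger_gap"])
c=w["pixels"][150:400,190:450,::-1].astype(float);c=np.clip(c*3,0,255).astype(np.uint8)
cv2.imwrite("pics/w3e.png",cv2.resize(c,None,fx=2.3,fy=2.3,interpolation=cv2.INTER_CUBIC))
```

```text
[ 630.11747725 -183.44818442  201.36460091] [-0.58216981 -0.35058632 -0.26879224] [-0.04017701  0.01376111 -0.02813357] 0.3069130732700898
```

View pics/w3e.png

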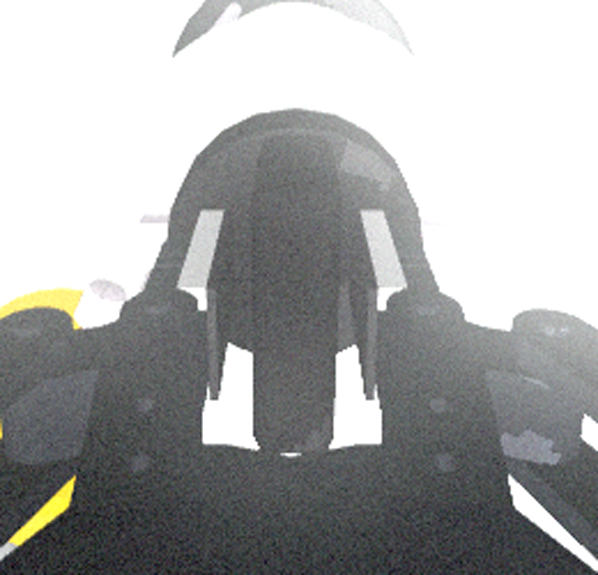

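Request:
{"method": "servo_tool", "body": {
  "squeeze": 60,
  "moves": [
    {"x": 0, "y": 0, "z": 0.5, "wx": 0, "wy": 0, "wz": 0, "gripper": 0.2},
    {"x": 0, "y": 0, "z": 0, "wx": 0, "wy": 0, "wz": 0, "gripper": 0},
    {"x": 0, "y": 0, "z": 0, "wx": 0, "wy": 0, "wz": 0, "gripper": 0},
    {"x": 0, "y": 0, "z": 0, "wx": 0, "wy": 0, "wz": 0, "gripper": 0}
  ]
}}

```text
time_s: 4.05
ee_pos: [630.3, -184.0, 201.5]
tool_rot: [[-0.96, 0.0, 0.279], [-0.279, -0.0, -0.96], [-0.0, -1.0, 0.0]]
force: [-0.1, -1.3, 4.2]
finger_gap: 0.181
```

```bash
cat > st.py <<'E'
from plant import bot
import numpy as np
s=bot.observe();R=s["tool_rot"]
print(s["time_s"],s["ee_pos"].round(2),"bar ang",np.degrees(np.arctan2(-R[1,0],-R[0,0])).round(2),"F",s["force"].round(1),"M",s["ft_torque"].round(3),s["finger_gap"], "q",s["q"].round(1))
E
python3 st.py
```

```text
4.05 [ 630.29 -184.04  201.45] bar ang 16.2 F [-0.1 -1.3  4.2] M [-0.132  0.089 -0.034] 0.1808392482640337 q [ 12.6  50.2   2.1  68.   -1.8  61.9 -59. ]
```

Request:
{"method": "servo_tool", "body": {
  "moves": [
    {"x": 0, "y": -0.3, "z": 0, "wx": 0, "wy": -0.08, "wz": 0, "gripper": 0},
    {"x": 0, "y": 0, "z": 0, "wx": 0, "wy": -0.08, "wz": 0, "gripper": 0},
    {"x": 0, "y": 0, "z": 0, "wx": 0, "wy": -0.08, "wz": 0, "gripper": 0},
    {"x": 0, "y": 0, "z": 0, "wx": 0, "wy": -0.08, "wz": 0, "gripper": 0}
  ]
}}

```text
time_s: 4.55
ee_pos: [630.0, -183.4, 201.5]
tool_rot: [[-0.822, -0.001, 0.569], [-0.569, 0.001, -0.822], [0.0, -1.0, -0.001]]
force: [-3.3, 2.8, 2.2]
finger_gap: 0.173
```

```bash
python3 st.py
```

```text
4.55 [ 629.97 -183.4   201.47] bar ang 34.7 F [-3.3  2.8  2.2] M [ 0.666  0.648 -0.051] 0.17289495635459318 q [ 14.7  50.1  -3.   67.9   2.6  62.2 -43.7]
```

Request:
{"method": "servo_tool", "body": {
  "moves": [
    {"x": 0, "y": 0, "z": 0, "wx": 0, "wy": -0.05, "wz": 0, "gripper": 0},
    {"x": 0, "y": 0, "z": 0, "wx": 0, "wy": 0, "wz": 0, "gripper": 0}
  ]
}}

```text
time_s: 4.8
ee_pos: [629.9, -183.4, 201.5]
tool_rot: [[-0.794, -0.001, 0.607], [-0.607, 0.001, -0.794], [-0.0, -1.0, -0.002]]
force: [-4.1, 5.0, 4.0]
finger_gap: 0.178
```

```bash
python3 st.py
```

```text
4.8 [ 629.92 -183.36  201.48] bar ang 37.41 F [-4.1  5.   4. ] M [0.971 0.875 0.049] 0.17776276902585791 q [ 15.   50.1  -3.8  67.9   3.2  62.2 -41.5]
```

Request:
{"method": "servo_tool", "body": {
  "moves": [
    {"x": 0, "y": 0, "z": 0, "wx": 0, "wy": -0.05, "wz": 0, "gripper": 0},
    {"x": 0, "y": 0, "z": 0, "wx": 0, "wy": 0, "wz": 0, "gripper": 0}
  ]
}}

```text
time_s: 5.05
ee_pos: [629.9, -183.3, 201.5]
tool_rot: [[-0.764, -0.001, 0.646], [-0.646, 0.001, -0.764], [-0.0, -1.0, -0.002]]
force: [-4.4, 5.6, 3.7]
finger_gap: 0.176
```

```bash
python3 st.py
```

```text
5.05 [ 629.87 -183.29  201.45] bar ang 40.23 F [-4.4  5.6  3.7] M [ 1.13   0.979 -0.338] 0.17605147920218617 q [ 15.3  50.1  -4.6  67.9   3.9  62.3 -39.2]
```

Request:
{"method": "servo_tool", "body": {
  "moves": [
    {"x": 0, "y": 0, "z": 0, "wx": 0, "wy": -0.03, "wz": 0, "gripper": 0},
    {"x": 0, "y": 0, "z": 0, "wx": 0, "wy": 0, "wz": 0, "gripper": 0}
  ]
}}

```text
time_s: 5.3
ee_pos: [629.9, -183.3, 201.5]
tool_rot: [[-0.745, -0.001, 0.668], [-0.668, 0.001, -0.745], [-0.0, -1.0, -0.002]]
force: [-4.8, 5.6, 4.3]
finger_gap: 0.177
```

```bash
python3 st.py
```

```text
5.3 [ 629.85 -183.29  201.46] bar ang 41.88 F [-4.8  5.6  4.3] M [ 1.216  1.067 -1.216] 0.1767331593861553 q [ 15.5  50.1  -5.   67.8   4.3  62.3 -37.8]
```

Request:
{"method": "servo_tool", "body": {
  "moves": [
    {"x": 0, "y": 0, "z": 0, "wx": 0, "wy": -0.03, "wz": 0, "gripper": 0},
    {"x": 0, "y": 0, "z": 0, "wx": 0, "wy": 0, "wz": 0, "gripper": 0}
  ]
}}

```text
time_s: 5.55
ee_pos: [629.8, -183.3, 201.5]
tool_rot: [[-0.725, -0.001, 0.689], [-0.689, 0.002, -0.725], [-0.0, -1.0, -0.002]]
force: [-4.9, 5.8, 5.6]
finger_gap: 0.175
```

```bash
python3 st.py
```

```text
5.55 [ 629.84 -183.28  201.5 ] bar ang 43.56 F [-4.9  5.8  5.6] M [ 1.295  1.057 -1.903] 0.17514405806853628 q [ 15.7  50.1  -5.5  67.8   4.6  62.3 -36.4]
```

Request:
{"method": "servo_tool", "body": {
  "moves": [
    {"x": 0, "y": 0, "z": 0, "wx": 0, "wy": 0, "wz": 0, "gripper": 0},
    {"x": 0, "y": 0, "z": 0, "wx": 0, "wy": 0, "wz": 0, "gripper": 0},
    {"x": 0, "y": 0, "z": 0, "wx": 0, "wy": 0, "wz": 0, "gripper": 0},
    {"x": 0, "y": 0, "z": 0, "wx": 0, "wy": 0, "wz": 0, "gripper": 0},
    {"x": 0, "y": 0, "z": 0, "wx": 0, "wy": 0, "wz": 0, "gripper": 0}
  ]
}}

```text
time_s: 6.18
ee_pos: [629.9, -183.3, 201.5]
tool_rot: [[-0.725, -0.001, 0.689], [-0.689, 0.002, -0.725], [-0.0, -1.0, -0.002]]
force: [-4.7, 6.5, 4.4]
finger_gap: 0.175
```

Request:
{"method": "servo_tool", "body": {
  "moves": [
    {"x": 0, "y": 0, "z": 0, "wx": 0, "wy": 0, "wz": 0, "gripper": 0},
    {"x": 0, "y": 0, "z": 0, "wx": 0, "wy": 0, "wz": 0, "gripper": 0},
    {"x": 0, "y": 0, "z": 0, "wx": 0, "wy": 0, "wz": 0, "gripper": 0},
    {"x": 0, "y": 0, "z": 0, "wx": 0, "wy": 0, "wz": 0, "gripper": 0},
    {"x": 0, "y": 0, "z": 0, "wx": 0, "wy": 0.04, "wz": 0, "gripper": 0}
  ]
}}

```text
time_s: 6.8
ee_pos: [629.9, -183.3, 201.4]
tool_rot: [[-0.752, -0.001, 0.659], [-0.659, 0.002, -0.752], [-0.0, -1.0, -0.002]]
force: [-4.8, 4.8, 4.6]
finger_gap: 0.171
```

Request:
{"method": "servo_tool", "body": {
  "squeeze": 110,
  "moves": [
    {"x": 0, "y": 0, "z": 0, "wx": 0, "wy": 0, "wz": 0, "gripper": 0},
    {"x": 0, "y": 0, "z": 0, "wx": 0, "wy": 0, "wz": 0, "gripper": 0}
  ]
}}

```text
time_s: 7.05
ee_pos: [629.9, -183.3, 201.6]
tool_rot: [[-0.751, -0.001, 0.66], [-0.66, 0.001, -0.751], [-0.0, -1.0, -0.002]]
force: [-4.4, 5.4, 5.4]
finger_gap: 0.167
```

```bash
python3 st.py
```

```text
7.05 [ 629.92 -183.32  201.6 ] bar ang 41.29 F [-4.4  5.4  5.4] M [ 1.185  1.031 -1.052] 0.16727476133119698 q [ 15.4  50.1  -4.8  67.8   4.1  62.3 -38.3]
```

Request:
{"method": "servo_tool", "body": {
  "moves": [
    {"x": 0, "y": 0, "z": 0, "wx": 0, "wy": 0.035, "wz": 0, "gripper": 0},
    {"x": 0, "y": 4, "z": 0, "wx": 0, "wy": 0, "wz": 0, "gripper": 0},
    {"x": 0, "y": 4, "z": 0, "wx": 0, "wy": 0, "wz": 0, "gripper": 0},
    {"x": 0, "y": 3, "z": 0, "wx": 0, "wy": 0, "wz": 0, "gripper": 0},
    {"x": 0, "y": 0, "z": 0, "wx": 0, "wy": 0, "wz": 0, "gripper": 0}
  ]
}}

```text
time_s: 7.68
ee_pos: [630.0, -183.3, 191.0]
tool_rot: [[-0.773, -0.001, 0.634], [-0.634, 0.001, -0.773], [-0.0, -1.0, -0.001]]
force: [-7.3, 5.7, 14.4]
finger_gap: 0.166
```

```bash
python3 st.py
```

```text
7.675 [ 629.98 -183.28  191.04] bar ang 39.34 F [-7.3  5.7 14.4] M [ 1.25   1.782 -0.064] 0.16575948674211582 q [ 15.2  50.7  -4.3  68.7   3.8  60.8 -40. ]
```

Request:
{"method": "servo_tool", "body": {
  "moves": [
    {"x": 0, "y": 0.5, "z": 0, "wx": 0, "wy": -0.06, "wz": 0, "gripper": 0},
    {"x": 0, "y": 0, "z": 0, "wx": 0, "wy": -0.06, "wz": 0, "gripper": 0},
    {"x": 0, "y": 0, "z": 0, "wx": 0, "wy": 0, "wz": 0, "gripper": 0}
  ]
}}

```text
time_s: 8.05
ee_pos: [629.8, -183.1, 190.6]
tool_rot: [[-0.691, -0.001, 0.723], [-0.723, 0.001, -0.691], [-0.0, -1.0, -0.002]]
force: [-7.7, 7.3, 13.5]
finger_gap: 0.171
```

```bash
python3 st.py
```

```text
8.05 [ 629.79 -183.09  190.64] bar ang 46.28 F [-7.7  7.3 13.5] M [1.485 2.163 0.072] 0.17064881336262497 q [ 16.   50.7  -6.2  68.7   5.4  60.9 -34.3]
```

Past the stop with no torque: the ears are passing under the tabs.

Request:
{"method": "servo_tool", "body": {
  "moves": [
    {"x": 0, "y": 0, "z": 0, "wx": 0, "wy": -0.08, "wz": 0, "gripper": 0},
    {"x": 0, "y": 0, "z": 0, "wx": 0, "wy": -0.08, "wz": 0, "gripper": 0},
    {"x": 0, "y": 0, "z": 0, "wx": 0, "wy": -0.08, "wz": 0, "gripper": 0},
    {"x": 0, "y": 0, "z": 0, "wx": 0, "wy": -0.08, "wz": 0, "gripper": 0},
    {"x": 0, "y": 0, "z": 0, "wx": 0, "wy": -0.08, "wz": 0, "gripper": 0}
  ]
}}

```text
time_s: 8.68
ee_pos: [629.1, -182.6, 190.3]
tool_rot: [[-0.353, -0.003, 0.935], [-0.935, 0.002, -0.353], [-0.001, -1.0, -0.004]]
force: [-14.5, 8.8, 14.7]
finger_gap: 0.171
```

```bash
python3 st.py
```

```text
8.675 [ 629.1  -182.63  190.35] bar ang 69.3 F [-14.5   8.8  14.7] M [ 2.054  3.442 -0.132] 0.17083439670441805 q [ 18.6  50.9 -12.5  68.7  10.9  61.7 -15.3]
```

Request:
{"method": "servo_tool", "body": {
  "moves": [
    {"x": 0, "y": 0, "z": 0, "wx": 0, "wy": -0.05, "wz": 0, "gripper": 0},
    {"x": 0, "y": 0, "z": 0, "wx": 0, "wy": -0.05, "wz": 0, "gripper": 0},
    {"x": 0, "y": 0, "z": 0, "wx": 0, "wy": 0, "wz": 0, "gripper": 0}
  ]
}}

```text
time_s: 9.05
ee_pos: [628.9, -182.6, 190.2]
tool_rot: [[-0.26, -0.004, 0.966], [-0.966, 0.002, -0.26], [-0.001, -1.0, -0.004]]
force: [-15.8, 9.3, 15.0]
finger_gap: 0.166
```

```bash
python3 st.py
```

```text
9.05 [ 628.87 -182.6   190.25] bar ang 74.93 F [-15.8   9.3  15. ] M [2.140e+00 3.641e+00 1.000e-03] 0.16556768559692017 q [ 19.2  51.  -14.   68.6  12.2  62.  -10.6]
```

Request:
{"method": "servo_tool", "body": {
  "moves": [
    {"x": -0.2, "y": 0, "z": -0.8, "wx": 0, "wy": -0.04, "wz": 0, "gripper": 0},
    {"x": 0, "y": 0, "z": 0, "wx": 0, "wy": 0, "wz": 0, "gripper": 0}
  ]
}}

```text
time_s: 9.3
ee_pos: [628.7, -182.5, 190.5]
tool_rot: [[-0.222, -0.002, 0.975], [-0.975, 0.002, -0.222], [-0.001, -1.0, -0.002]]
force: [-11.5, 7.3, 14.4]
finger_gap: 0.169
```

```bash
python3 st.py
```

```text
9.3 [ 628.67 -182.49  190.53] bar ang 77.2 F [-11.5   7.3  14.4] M [ 1.732  2.789 -0.038] 0.1689137762237339 q [ 19.4  51.  -14.6  68.8  12.7  61.9  -8.8]
```

Request:
{"method": "servo_tool", "body": {
  "moves": [
    {"x": 0, "y": 0, "z": 0, "wx": 0, "wy": -0.04, "wz": 0, "gripper": 0},
    {"x": 0, "y": 0, "z": 0, "wx": 0, "wy": 0, "wz": 0, "gripper": 0}
  ]
}}

```text
time_s: 9.55
ee_pos: [628.6, -182.5, 190.5]
tool_rot: [[-0.183, -0.002, 0.983], [-0.983, 0.002, -0.183], [-0.001, -1.0, -0.003]]
force: [-12.4, 7.9, 14.5]
finger_gap: 0.171
```

```bash
python3 st.py
```

```text
9.55 [ 628.62 -182.47  190.47] bar ang 79.45 F [-12.4   7.9  14.5] M [ 1.803  2.861 -0.778] 0.1707457240377538 q [ 19.7  51.  -15.2  68.8  13.3  62.   -6.9]
```

Request:
{"method": "servo_tool", "body": {
  "moves": [
    {"x": 0, "y": 0, "z": 0, "wx": 0, "wy": -0.03, "wz": 0, "gripper": 0},
    {"x": 0, "y": 0, "z": 0, "wx": 0, "wy": 0, "wz": 0, "gripper": 0},
    {"x": 0, "y": 0, "z": 0, "wx": 0, "wy": 0, "wz": 0, "gripper": 0}
  ]
}}

```text
time_s: 9.93
ee_pos: [628.6, -182.5, 190.5]
tool_rot: [[-0.155, -0.002, 0.988], [-0.988, 0.002, -0.155], [-0.002, -1.0, -0.003]]
force: [-12.6, 8.8, 14.5]
finger_gap: 0.169
```

```bash
python3 st.py
```

```text
9.925 [ 628.58 -182.51  190.47] bar ang 81.11 F [-12.6   8.8  14.5] M [ 1.933  2.877 -1.335] 0.16850751563972527 q [ 19.9  51.  -15.6  68.8  13.6  62.1  -5.5]
```

Request:
{"method": "servo_tool", "body": {
  "moves": [
    {"x": -0.6, "y": 0, "z": -1, "wx": 0, "wy": 0.05, "wz": 0, "gripper": 0},
    {"x": -0.4, "y": -3, "z": -1, "wx": 0, "wy": 0, "wz": 0, "gripper": 0},
    {"x": 0, "y": -3, "z": 0, "wx": 0, "wy": 0, "wz": 0, "gripper": 0},
    {"x": 0, "y": -2.5, "z": 0, "wx": 0, "wy": 0, "wz": 0, "gripper": 0},
    {"x": 0, "y": 0, "z": 0, "wx": 0, "wy": 0, "wz": 0, "gripper": 0}
  ]
}}

```text
time_s: 10.55
ee_pos: [628.3, -182.3, 199.5]
tool_rot: [[-0.204, 0.002, 0.979], [-0.979, -0.0, -0.204], [-0.0, -1.0, 0.002]]
force: [-1.5, 1.2, 10.0]
finger_gap: 0.167
```

```bash
python3 st.py
```

```text
10.55 [ 628.27 -182.27  199.48] bar ang 78.25 F [-1.5  1.2 10. ] M [ 0.286  0.054 -0.428] 0.1666187027690784 q [ 19.5  50.3 -14.9  68.6  12.9  62.6  -7.9]
```

Loads are low and the cap follows up. Now open, then rise.

Request:
{"method": "servo_tool", "body": {
  "moves": [
    {"x": 0, "y": 0, "z": 0, "wx": 0, "wy": 0, "wz": 0, "gripper": 0.5},
    {"x": 0, "y": 0, "z": 0, "wx": 0, "wy": 0, "wz": 0, "gripper": 0.8},
    {"x": 0, "y": 0, "z": 0, "wx": 0, "wy": 0, "wz": 0, "gripper": 0.9},
    {"x": 0, "y": 0, "z": 0, "wx": 0, "wy": 0, "wz": 0, "gripper": 1},
    {"x": 0, "y": 0, "z": 0, "wx": 0, "wy": 0, "wz": 0, "gripper": 1}
  ]
}}

```text
time_s: 11.18
ee_pos: [627.7, -182.2, 198.5]
tool_rot: [[-0.202, -0.0, 0.979], [-0.979, 0.0, -0.202], [-0.0, -1.0, -0.0]]
force: [0.2, 0.1, 0.5]
finger_gap: 1.002
```

Request:
{"method": "servo_tool", "body": {
  "moves": [
    {"x": 0, "y": -20, "z": 0, "wx": 0, "wy": 0, "wz": 0, "gripper": 1},
    {"x": 0, "y": -40, "z": 0, "wx": 0, "wy": 0, "wz": 0, "gripper": 1},
    {"x": 0, "y": -40, "z": 0, "wx": 0, "wy": 0, "wz": 0, "gripper": 1},
    {"x": 0, "y": -30, "z": 0, "wx": 0, "wy": 0, "wz": 0, "gripper": 1},
    {"x": 0, "y": 0, "z": 0, "wx": 0, "wy": 0, "wz": 0, "gripper": 1}
  ]
}}

```text
time_s: 11.8
ee_pos: [628.2, -182.2, 330.5]
tool_rot: [[-0.202, 0.003, 0.979], [-0.979, -0.001, -0.202], [-0.0, -1.0, 0.003]]
force: [1.4, -0.3, -1.6]
finger_gap: 0.999
```

```bash
python3 st.py
python3 - <<'E'
from h import *
from plant import bot,optics
w=optics.get_image("wrist");s=bot.observe()
pickle.dump((w,s),open("w4.pkl","wb"))
c=w["pixels"][:,:,::-1].astype(float);c=np.clip(c*1.6,0,255).astype(np.uint8)
cv2.imwrite("pics/w4.png",c)
c=w["pixels"][120:280,230:430,::-1].astype(float);c=np.clip(c*3,0,255).astype(np.uint8)
cv2.imwrite("pics/w4e.png",cv2.resize(c,None,fx=3.75,fy=3.75,interpolation=cv2.INTER_CUBIC))
E
```

```text
11.8 [ 628.23 -182.25  330.55] bar ang 78.36 F [ 1.4 -0.3 -1.6] M [ 0.03  -0.067  0.022] 0.9994552869153128 q [ 18.9  44.9 -15.4  53.9  10.9  82.2  -5.2]
```

View pics/w4.png

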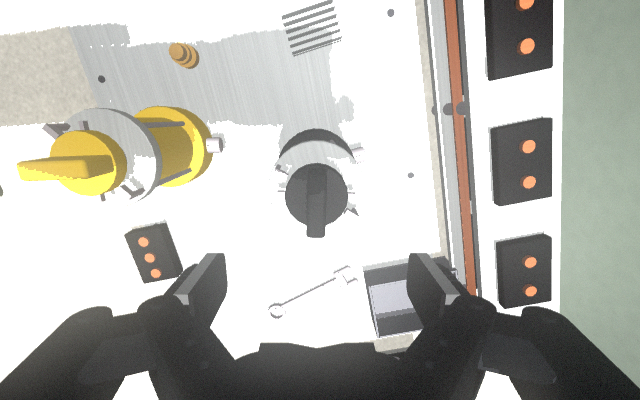

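View pics/w4e.png

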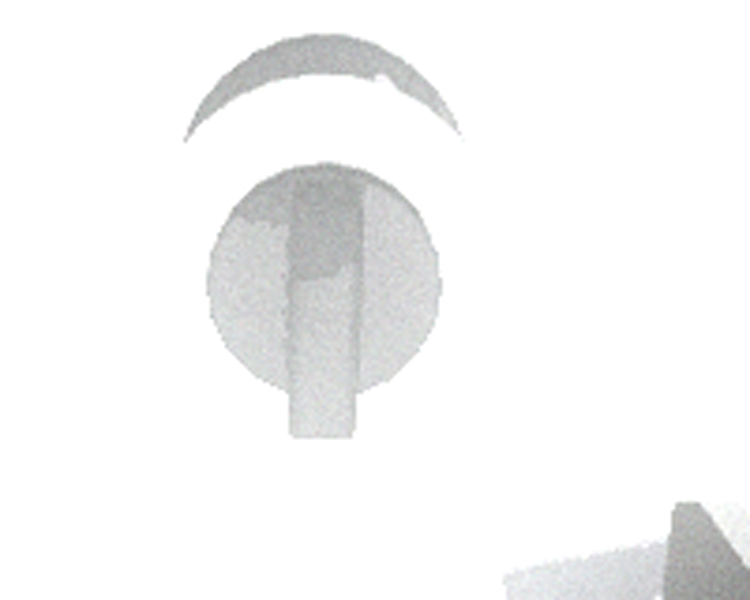

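Run:
```python
from h import *
from plant import bot,optics
d=pickle.load(open("d0.pkl","rb"));t=optics.get_image("top");s=optics.get_image("scene")
a=np.hstack([im["pixels"][110:200,195:285,::-1] for im in(d["top"],t)]+[s["pixels"][230:320,260:350,::-1]])
cv2.imwrite("pics/fin.png",cv2.resize(np.clip(a*1.0*2,0,255).astype(np.uint8),None,fx=2.9,fy=2.9,interpolation=cv2.INTER_CUBIC))
print(np.abs(d["top"]["pixels"][135:180,215:250].astype(int)-t["pixels"][135:180,215:250]).max())
```

```text
18
```

View pics/fin.png

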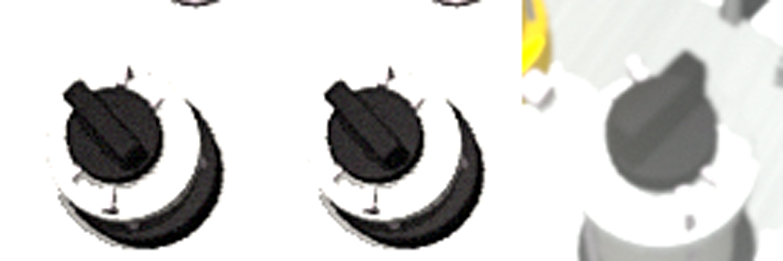

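The shorter cap is unchanged between the two top crops. The tall cap is turned and up, and the arm is clear of it.

```bash
python3 -c "
from plant import bot
print(bot.finish_job())"; python3 st.py
```

```text
the job is handed in; nothing more can be done
None
the job is handed in; nothing more can be done
```

The taller clear reservoir's cap is open and back up, and the shorter reservoir's cap is still shut. The job was handed in at about 12 s, with the arm clear.

- **What I did:** I gripped the bar and turned the cap anticlockwise without pressing until it met the first stop, at about 24° of travel, where the torque rose to 1.9 N m. I held it there for over a second, then pressed it about 10.5 mm down (about 14 N). Keeping it down, I turned it on to the end stop, where the torque rose again to 1.3 N m. I then eased it up about 9 mm in the grip, let go and lifted clear.
- **Last checks:**
  - The bar ended at about 77°, from 16° at the start. That is about 1.25 rad from shut, if the first stop is at its stated 0.60.
  - The disc looked the same size in the wrist camera as before (234 against 236 enlarged pixels), so the cap is back up.
  - The shorter cap looks unchanged in the top camera.
- **What disagreed:** The first estimates of the cap's position from the top and scene cameras were a few mm away from the wrist camera's. I used the wrist camera, and the sideways force while turning stayed under about 20 N.

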